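# Unlock the spice safe and hold the key turned

## Robot

A 7-joint arm with a two-finger parallel gripper is mounted at the origin on a cart in front of the work surface, level with it; the furniture and walls round the work are solid. World frame = base frame: x ahead of the robot, y to its left, z up, the work surface at z = 0. Lengths are in mm, angles in rad, forces in N, time in s.
With the tool pointing down it reaches from about 350 to 900 mm from the base axis. Payload 7.2 kg.
Tool frame: the origin (TCP) lies on the centre line of the jaws, within the pads' length; the fingertips stand 11 mm ahead of it and the grasp point (between the pads) lies 8 mm behind it; x points along the fingers, z is the direction in which the jaws open and shut, and the axes are right-handed (so a half turn about x gives the same grasp; the last joint's range is limited). The gripper opens to 88 mm and grips with 3 to 60 N. Pads are 20 mm wide; open, the fingers measure 115 mm over their backs; the gripper's body (75 mm by 178 mm) begins 61 mm behind the grasp point.
Start: joints at [-1.27, 0.411, -0.013, 1.596, 0.006, 1.134, -0.082], TCP at [225.32, 582.975, 233.653] pointing down, gripper open.
Joint ranges: [-2.95, 2.95], [-0.29, 1.99], [-1.47, 1.44], [0.14, 2.54], [-1.03, 4.17], [0.13, 1.85], [-2.86, 2.86]. Speed limits (rad/s): [2.39, 2.39, 3.01, 3.01, 3.14, 3.14, 3.14].

## Interface

Orientations are given as [roll, pitch, yaw] about the fixed x, y, z axes, in that order (R = Rz(yaw) Ry(pitch) Rx(roll)).
In Python, from bench import arm, hand, solve_ik, observe, optics gives the robot as it stands. Calls block until the motion is done:
- arm.move_pose(position, orientation): joint-space move of the TCP to a pose.
- arm.move_straight(position, frame=None, rate=150, f_stop=None): straight line of the TCP; frame=None keeps the orientation; rate is the mean speed in mm/s. With f_stop (N) it stops when the force on the tool has changed by that much, and returns True; else False.
- arm.movej(angles): joint-space move.
- hand.grip(opening, effort=None): finger opening in mm; effort is the grip in N (None keeps the last); returns when the fingers have stopped.
- arm.sleep(seconds).
- solve_ik(position, orientation): joint angles nearest the present ones, or None.
- observe(): the state.
- optics.capture(name): name is "side" or "top"; returns the picture (420x560x3 uint8, red, green, blue); there is no depth.
- optics.camera_info(name): a dict with "fov_y" (degrees; the focal length in pixels is half the picture's height over the tangent of half this angle, whatever the lens; pixels are square), "cx", "cy" (the principal point, pixels), "extrinsics" (4x4, takes a point from camera to world coordinates). Camera axes: x right, y down, z forward; pixel columns grow to the right and rows downward; lengths in mm; the calibration is good to about 2 mm. A picture is of the moment at which its call begins. camera_info takes no time and is no camera call.
A pose or a line that the arm cannot do raises arm.IKError and nothing moves.
- arm.job_done(): hands the job in, once; it reports no verdict.
The state is a dict: "time": time; "qpos": joint angles; "qvel": joint speeds; "joint_torque": joint torques, N m; "tool_pos": TCP position; "ee_rot": TCP orientation; "wrist_force": force on the tool from outside, world axes, zero at the start; "torque": the same for the moment, N m; "gripper_width": finger opening in mm.
Only numpy, scipy, OpenCV 4.12 (cv2) and the standard library are available. Lean on these libraries where they do the work, as an engineer would, in place of code of your own. Each camera call takes 0.05 s, during which the arm holds its last target.

## Task

Open the pastry section's spice safe for me: take the red-headed key out of the wooden key block (leave the black-headed fridge key in its slot), push it blade down into the keyhole past the sticky pins until its collar sits fully home, and turn it a full quarter turn clockwise so that the sprung lid comes up. The cylinder springs back when let go, so finish still gripping the key, home and fully turned, while I reach for the lid; leave the other things on the table where they are.

Things in the scene. Friction and masses are not known exactly. Their poses are not given: they have to be found in the camera images.
- safe_key_head (a point): The safe's key, by the centre of its red plastic head: 34 mm wide (x), 10 mm thick (y), 30 mm tall (z up, away from the blade). Under the head a steel neck, then a collar of 18 mm diameter whose underside, the shoulder, lies 27 mm below this point. Stands upright in a slot of the block; 45 g. Pinch it firmly (60 N) from above across the 10 mm at this point.
- safe_key_tip (a point): Rounded tip of that key's blade, 63 mm below the head's centre on the same axis. The flat steel blade runs straight down from the shoulder: 36 mm long, 12 mm wide (along the head's width, x), 4 mm thick (y). The lock takes it either way round; a half turn makes no difference.
- fridge_key_head (a point): Centre of the head of the other key: same shape and size, but the head is black. Upright in the block's other slot, 64 mm away along the block. It stays there.
- key_block: Hardwood block, 126 mm long (x), 50 mm wide (y), 46 mm high, fixed; origin at the centre of its underside. Two slots in its top, 15 x 7 mm and 42 mm deep, 32 mm either side of the centre along x, long sides along x; the keys' shoulders rest on its top. It may stand left or right of the safe, and either key may be in either slot.
- safe: Spice safe: blue-grey steel box 220 x 220 mm, 94 mm high, fixed; origin at the centre of its underside, x towards the hinges at the back. In front (-x) an 80 mm deep fixed deck with the keyhole, behind it the sprung lid, 140 mm deep, with a low bar handle.
- keyhole (a point): Centre of the steel key cylinder's face, on the safe's deck, 97 mm above the table; steel ring of 40 mm round it. x points to the safe's back, z up. At rest the slot is 14 mm long (x), 6 mm wide (y), its edge dished 2 mm. The key goes straight down and is home with its shoulder on the face: head centre 27 mm above this point. The lid's edge is 40 mm behind it.
- pin0 (a joint): Travel (m) of the first sticky spring pin in the slot, 12 mm below the face. It stops a soft push of the key; pushed on with about 6 N (up to 10) it gives way; twisting the key to and fro by a few degrees helps.
- pin1 (a joint): Travel (m) of the second sticky pin, from the other side, 21 mm below the face; like the first, but it takes about 10 N (up to 16).
- lockout (a joint): Travel (m) of the spring plunger that the tip meets from 30 mm below the face on (2 N, rising to 5 N). It must be pushed down about 5 mm, by pressing the key fully home, before the cylinder can turn; it pushes the key back up if the hand does not hold it down.
- cylinder (a joint): Turn of the key cylinder: 0 at rest, grows clockwise seen from above, stop at 1.571 rad (red tick on the deck). A spring pulls it back: turning takes 0.05 Nm at first and 0.13 Nm at the stop. The key has about 0.2 rad of play in the slot, so the hand turns a little farther than the cylinder. At about 1.3 rad the bolt lets the lid go.
- lid (a joint): Opening of the safe's lid, hinged along the back: 0 shut, 0.22 rad fully up (front edge 30 mm higher). Its own spring lifts it once the bolt is drawn.
- thermometer: Blue probe thermometer, 209 mm long (x), 25 mm wide, 18 mm high, lying at the table's front; origin at its underside. Stays.
- pen: Black and white marker pen, 135 mm long (along y), 16 mm thick, lying at the table's front; origin at its underside. Stays.
- fig_green: Green fig, about 55 mm, on the cake board at the right; origin at its underside. Stays.
- fig_dark: Dark fig, about 55 mm, on the cake board at the right; origin at its underside. Stays.
Things that resemble listed ones, but are neither listed nor needed, are in the scene too. What is meant by the key_block is not blue or green, and is the larger of those in its own colour.

How it is judged (in metres and radians):
On the way, in this order (a step that is already met when the one before it is completed fails the run):
1. the red-headed key has been drawn up out of its slot in the block (z of safe_key_head in the frame of key_block above 0.112 m), for 0.1 s.
2. the key is pushed home in the keyhole: its collar is down on the cylinder's face (within 2.5 mm) (z of safe_key_head in the frame of keyhole below 0.0295 m and horizontal distance between safe_key_head and keyhole below 0.004 m), for 0.2 s.
3. the key has turned the cylinder by at least 80 degrees and the lid has sprung up (value of joint cylinder above 1.4 rad and value of joint lid above 0.15 rad), for 0.3 s.
At the end, for the whole second after the job is handed in: The red-headed key is home in the keyhole (head centre under 29.5 mm above the cylinder's face, 4 mm or less off its axis), the cylinder stands at 1.40 rad (80 degrees) or more, the lid is up by 0.15 rad or more, and the fingers still grip the key (over 3 N) (all of step 2 and all of step 3 and contact force between the fingers and safe_key above 3 N); the arm keeps its last pose, push and grip.
It fails at once if the black-headed fridge key is moved by more than 20 mm (distance of fridge_key_head from where it was at the start of the episode above 0.02 m).
It fails at once if the thermometer is pushed more than 30 mm (distance of thermometer from where it was at the start of the episode above 0.03 m).
It fails at once if the pen is pushed more than 30 mm (distance of pen from where it was at the start of the episode above 0.03 m).
It fails at once if the green fig is pushed more than 30 mm (distance of fig_green from where it was at the start of the episode above 0.03 m).
It fails at once if the dark fig is pushed more than 30 mm (distance of fig_dark from where it was at the start of the episode above 0.03 m).
It also fails if it takes over 51 s, if anything falls off the work surface, if the arm or the gripper's body presses on something with over 40 N, if the wrist force passes 120 N, or if a joint passes its speed limit or range.

## Working session

There is one attempt and no reset: what is moved stays moved. The work goes in short steps, each a Python script; the robot and the scene stay as the last script left them, time stands still between calls to the robot, and variables do not carry over. Pictures are saved under pics/ and viewed, and the job is handed in when it is done.

```bash
ls; mkdir -p pics
python3 - <<'E'
from bench import arm,hand,optics,observe
import cv2,numpy as np
for n in("side","top"):
    im=optics.capture(n); cv2.imwrite(f"pics/{n}0.png",im[:,:,::-1]); i=optics.camera_info(n); print(n,i["fov_y"],i["cx"],i["cy"],[k for k in i]); print(np.round(i["extrinsics"],3))
s=observe();print(s["time"],s["tool_pos"],s["ee_rot"],s["wrist_force"],s["gripper_width"])
E
```

```text
pics
side 55.57214064807359 277.1860347689808 210.94154351283208 ['fov_y', 'cx', 'cy', 'extrinsics']
[[ 8.23000e-01 -3.15000e-01  4.73000e-01  1.04430e+01]
 [-5.68000e-01 -4.50000e-01  6.89000e-01 -8.19022e+02]
 [-4.00000e-03 -8.36000e-01 -5.49000e-01  6.72849e+02]
 [ 0.00000e+00  0.00000e+00  0.00000e+00  1.00000e+00]]
top 42.011038185684065 277.5272888523274 213.22327543509573 ['fov_y', 'cx', 'cy', 'extrinsics']
[[ 2.100000e-02 -9.890000e-01  1.430000e-01  3.008940e+02]
 [-1.000000e+00 -1.900000e-02  1.400000e-02 -1.152040e+02]
 [-1.100000e-02 -1.430000e-01 -9.900000e-01  1.629332e+03]
 [ 0.000000e+00  0.000000e+00  0.000000e+00  1.000000e+00]]
0.1 [225.22134516 582.54558406 232.89605474] [-3.04429206  1.56935377 -1.84225155] [-0.51173743  0.29321165 -0.60746507] 88.28324428221316
```

View pics/side0.png

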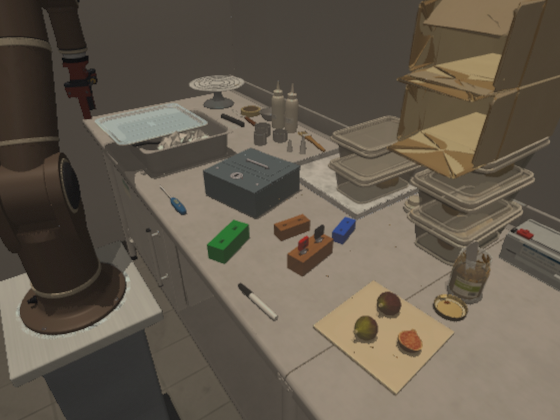

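View pics/top0.png

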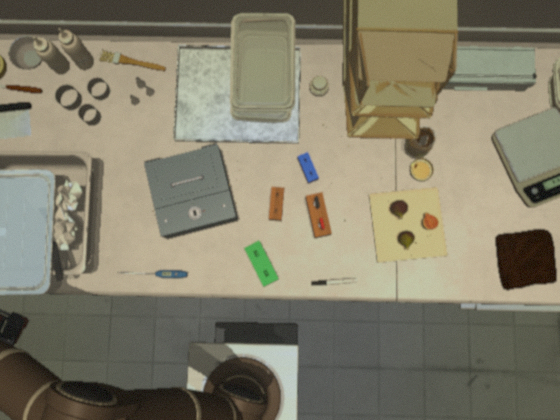

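Both views show the scene. Candidates for the key block are the large brown one with keys (top 318,215 / side 310,252), the small brown (top 277,204 / side 292,227), the green (top 261,263) and the blue (top 308,167). The large brown one fits, and I'll check it in a crop.

Run:
```python
import cv2,numpy as np
t=cv2.imread("pics/top0.png");s=cv2.imread("pics/side0.png")
a=cv2.resize(t[180:250,260:350],(540,420),interpolation=cv2.INTER_CUBIC)
cv2.imwrite("pics/c1.png",a)
cv2.imwrite("pics/c2.png",cv2.resize(s[215:280,265:355],(720,520),interpolation=cv2.INTER_CUBIC))
cv2.imwrite("pics/c3.png",cv2.resize(t[140:245,135:245],(660,600*105//110),interpolation=cv2.INTER_CUBIC))
cv2.imwrite("pics/c4.png",cv2.resize(s[140:220,195:310],(805*720//805,500),interpolation=cv2.INTER_CUBIC))
```

```text
(no output)
```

View pics/c1.png

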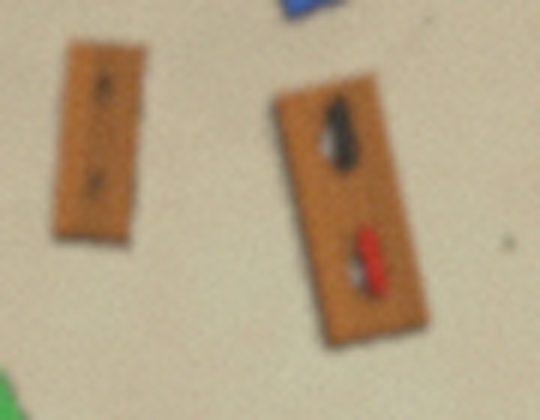

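View pics/c2.png

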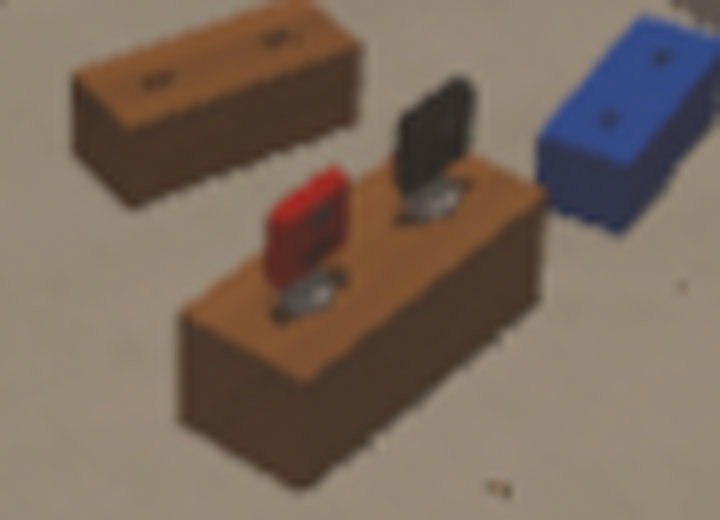

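View pics/c3.png

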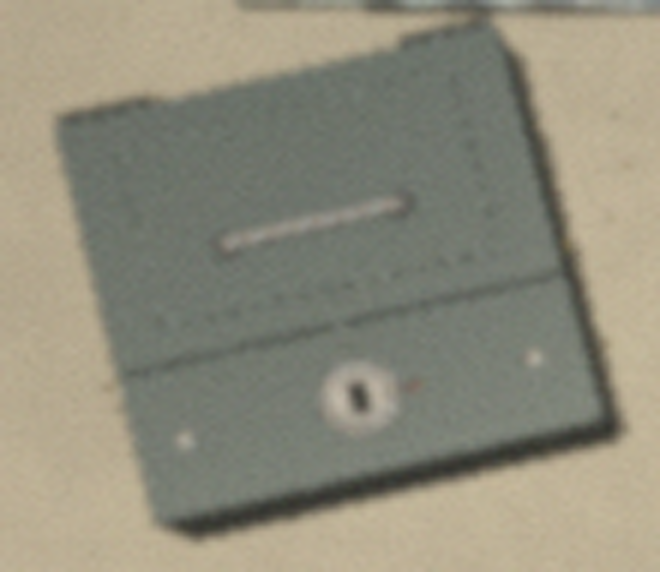

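View pics/c4.png

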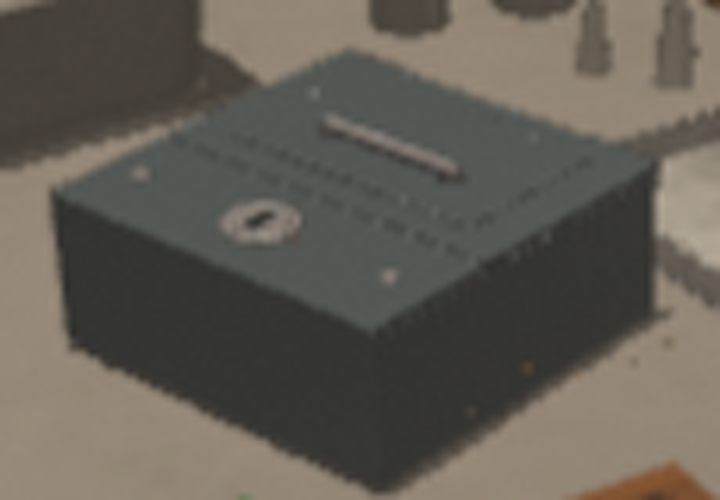

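```bash
cat > h.py <<'E'
import cv2,numpy as np
from bench import optics
def cam(n):
    i=optics.camera_info(n); E=np.array(i["extrinsics"]); f=210/np.tan(np.radians(i["fov_y"])/2); return E,f,i["cx"],i["cy"]
def ray(n,u,v):
    E,f,cx,cy=cam(n); d=E[:3,:3]@np.array([(u-cx)/f,(v-cy)/f,1]); return E[:3,3],d/np.linalg.norm(d)
def plane(n,u,v,z):
    o,d=ray(n,u,v); return o+d*(z-o[2])/d[2]
def tri(a,b):
    (o1,d1),(o2,d2)=ray("side",*a),ray("top",*b)
    A=np.c_[d1,-d2]; t=np.linalg.lstsq(A,o2-o1,rcond=None)[0]; p,q=o1+d1*t[0],o2+d2*t[1]; return (p+q)/2,p-q
def proj(n,P):
    E,f,cx,cy=cam(n); c=E[:3,:3].T@(np.asarray(P)-E[:3,3]); return cx+f*c[0]/c[2],cy+f*c[1]/c[2]
def cen(m,w=None):
    ys,xs=np.nonzero(m); ww=np.ones(len(xs)) if w is None else w[m>0]; return (xs*ww).sum()/ww.sum(),(ys*ww).sum()/ww.sum()
E
cat > m.py <<'E'
from h import *
S=cv2.imread("pics/side0.png").astype(int);T=cv2.imread("pics/top0.png").astype(int)
def red(im,x0,x1,y0,y1):
    m=np.zeros(im.shape[:2],np.uint8); r=im[y0:y1,x0:x1]; m[y0:y1,x0:x1]=(r[...,2]>80)&(r[...,1]<0.36*r[...,2])&(r[...,0]<0.45*r[...,2]); return m
rs=red(S,290,320,230,265);rt=red(T,300,335,190,240)
print("red",rs.sum(),cen(rs),rt.sum(),cen(rt))
print(tri(cen(rs),cen(rt)), plane("top",*cen(rt),80),plane("side",*cen(rs),73))
ys,xs=np.nonzero(rt);print(cv2.minAreaRect(np.c_[xs,ys].astype(np.float32)))
def bright(im,x0,x1,y0,y1,th):
    m=np.zeros(im.shape[:2],np.uint8); g=im.mean(2)[y0:y1,x0:x1]; m[y0:y1,x0:x1]=g>th; 
    c,_=cv2.findContours(m,cv2.RETR_EXTERNAL,cv2.CHAIN_APPROX_NONE); c=max(c,key=cv2.contourArea); return c
for th in(130,145):
  c=bright(T,183,206,200,224,th); e=cv2.fitEllipse(c);print("ringT",e)
for th in(95,110):
  d=bright(S,228,246,168,184,th); e2=cv2.fitEllipse(d);print("ringS",e2)
print(tri(e2[0],e[0]),plane("top",*e[0],97),plane("side",*e2[0],97))
# blocks
hsv=cv2.cvtColor(T.astype(np.uint8),cv2.COLOR_BGR2HSV)
m=((hsv[...,0]<18)&(hsv[...,1]>130)).astype(np.uint8); m[:,:300]=0;m[:,335:]=0;m[:190]=0;m[240:]=0
m=cv2.morphologyEx(m,cv2.MORPH_CLOSE,np.ones((9,9)))
ys,xs=np.nonzero(m);r=cv2.minAreaRect(np.c_[xs,ys].astype(np.float32));print("block",r);b=cv2.boxPoints(r)
P=np.array([plane("top",*q,46)[:2] for q in b]);print(P, P.mean(0))
for i in range(4):
  d=P[(i+1)%4]-P[i];print(np.linalg.norm(d),np.degrees(np.arctan2(d[1],d[0])))
g=T.mean(2); 
m=np.zeros(T.shape[:2],np.uint8); lo=T[...,2]<T[...,0]*1.12
m[140:245,135:245]=(lo&(g>75))[140:245,135:245]; m=cv2.morphologyEx(m,cv2.MORPH_OPEN,np.ones((3,3)));m=cv2.morphologyEx(m,cv2.MORPH_CLOSE,np.ones((7,7)))
c,_=cv2.findContours(m,cv2.RETR_EXTERNAL,cv2.CHAIN_APPROX_NONE); c=max(c,key=cv2.contourArea);r=cv2.minAreaRect(c);print("safe",r);b=cv2.boxPoints(r)
P=np.array([plane("top",*q,94)[:2] for q in b]);print(P,P.mean(0))
for i in range(4):
  d=P[(i+1)%4]-P[i];print(np.linalg.norm(d),np.degrees(np.arctan2(d[1],d[0])))
# deck rivets from crop c3 (6x,5.43) 
for p in((184,440),(536,358)):
  print(plane("top",135+(p[0]+.5)/6-.5,140+(p[1]+.5)/(572/105)-.5,94))
E
python3 m.py
```

```text
red 19 (np.float64(302.94736842105266), np.float64(239.47368421052633)) 18 (np.float64(321.55555555555554), np.float64(222.72222222222223))
(array([ 498.82880283, -218.91287767,   82.73698702]), array([-1.47647684,  0.94955042, -0.25365138])) [ 499.93495173 -219.58058498   80.        ] [ 506.03034817 -208.65949995   73.        ]
((321.73529052734375, 222.94117736816406), (8.48874568939209, 1.9402848482131958), 75.96376037597656)
ringT ((194.5199737548828, 212.44766235351562), (12.661415100097656, 13.18508529663086), 159.75775146484375)
ringT ((194.4263458251953, 212.16873168945312), (10.242734909057617, 11.508638381958008), 119.06141662597656)
ringS ((236.08782958984375, 174.9617156982422), (6.347938060760498, 12.519735336303711), 88.60645294189453)
ringS ((236.22853088378906, 174.9451446533203), (5.8550872802734375, 11.071358680725098), 87.58030700683594)
(array([520.19685391, 142.92408214,  94.78482941]), array([-1.77919011,  0.87573012, -0.10824232])) [520.77634892 142.12330854  97.        ] [517.30981169 139.58429385  97.        ]
block ((317.94708251953125, 214.51174926757812), (41.54218673706055, 16.378250122070312), 77.47119140625)
[[ 582.4368618  -173.83906989]
 [ 593.94107065 -220.6474957 ]
 [ 474.66679214 -247.98559368]
 [ 463.36030441 -201.66807725]] [ 528.60125725 -211.03505913]
48.20140607937772 -76.19196939514683
122.36717336167999 -167.0905790031138
47.67755229511682 103.71809029773785
122.28524101545219 13.154316658058457
safe ((189.34423828125, 189.69656372070312), (76.45713806152344, 77.7681655883789), 75.69972229003906)
[[663.61790124 299.65705884]
 [724.57164738  84.21571464]
 [509.32085653  22.59689334]
 [450.34397538 233.96388721]] [586.96359513 160.10838851]
223.8980392058207 -74.20246461220391
223.89681128357162 -164.02542294505582
219.44083167078526 105.59048298080228
223.16218373470494 17.120010718991708
[496.0971802  224.54255463  94.        ]
[542.57539569  59.42224306  94.        ]
```

Choice: the large brown block (top 318,215; side 310,252). Its red key is at the near end (top 322,223; side 305,243). It measures about 122×48 mm, and its head is red, so it fits. The keyhole is at about (520, 142), with the safe's yaw about 15.7° from the deck rivets. Next I'll check IK for both grasp flips.

```bash
cat >> h.py <<'E'
def ori(deg): return [0,np.pi/2,np.radians(deg)]
E
python3 - <<'E'
from h import *
from bench import solve_ik,observe
print(np.round(observe()["qpos"],2))
for lab,p,a in(("block",[498.2,-218.6,250],103.1),("block",[498.2,-218.6,250],-76.9),("block",[498.2,-218.6,65],103.1),("block",[498.2,-218.6,65],-76.9),("lock",[520,142.3,116],105.7),("turn",[520,142.3,116],0),("lock",[520,142.3,116],-74.3),("turn",[520,142.3,116],-180)):
    q=solve_ik(p,ori(a)); print(lab,a,None if q is None else np.round(q,2))
E
```

```text
[-1.27  0.41 -0.01  1.6   0.01  1.13 -0.08]
block 103.1 [-0.47  0.39  1.05  1.82 -0.37  1.15  2.51]
block -76.9 [-0.47  0.39  1.05  1.82 -0.37  1.15 -0.63]
block 103.1 [-0.1   0.54  0.57  1.98 -0.42  0.74  2.52]
block -76.9 [-0.38  0.71  1.01  2.   -0.79  0.89 -0.28]
lock 105.7 [-0.45  0.4   0.12  1.93 -0.06  0.81  1.55]
turn 0 [-0.73  0.43  0.48  1.95 -0.27  0.82 -0.1 ]
lock -74.3 [-0.81  0.45  0.59  1.96 -0.33  0.83 -1.33]
turn -180 [-0.25  0.41 -0.14  1.92  0.07  0.82  2.72]
```

Run:
```python
from h import *
from bench import arm,hand,observe
arm.move_pose([450,150,280],ori(105)); print(observe()["time"])
arm.move_pose([498.2,-218.6,200],ori(103.1)); s=observe();print(s["time"],s["tool_pos"],np.round(s["qpos"],2),s["wrist_force"])
arm.move_straight([498.2,-218.6,105]); s=observe();print(s["time"],s["tool_pos"])
for n in("side","top"):
    cv2.imwrite(f"pics/{n}1.png",optics.capture(n)[:,:,::-1])
a=cv2.imread("pics/side1.png")[160:290,230:400]; b=cv2.imread("pics/top1.png")[150:260,250:390]
cv2.imwrite("pics/v1.png",np.hstack([cv2.resize(a,(400,400*130//170)),cv2.resize(b,(389,400*130//170))]))
```

```text
1.8833
3.3 [ 498.83830186 -217.08874141  200.00146821] [-0.12  0.33  0.57  1.86 -0.21  1.    2.33] [-3.94793961e-01  1.77656770e-01 -2.40162441e-04]
4.0833 [ 498.73144347 -218.62750582  105.64637619]
```

View pics/v1.png

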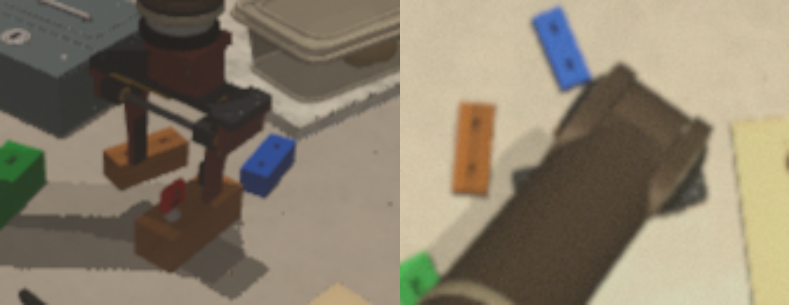

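The side view shows the open fingers straddling the red key, which sits midway between them (crop 172,197). The arm hides the key in the top view. Descending to grip.

Run:
```python
from h import *
from bench import arm,hand,observe
print(arm.move_straight([498.2,-218.6,65],rate=80,f_stop=10))
s=observe();print(s["time"],s["tool_pos"],s["wrist_force"])
hand.grip(25,60); hand.grip(5,60); s=observe();print(s["time"],s["gripper_width"],s["tool_pos"],s["wrist_force"],s["torque"])
cv2.imwrite("pics/side2.png",optics.capture("side")[:,:,::-1])
a=cv2.imread("pics/side2.png")[190:290,250:380]
cv2.imwrite("pics/v2.png",cv2.resize(a,(520,400),interpolation=cv2.INTER_CUBIC))
```

```text
False
4.8333 [ 498.06498921 -218.78393559   64.76582971] [ 0.25530348  0.50077527 -0.18036353]
6.2917 9.494146279439176 [ 498.19761868 -218.58907126   64.97646973] [-0.04903031 -0.10422035 -0.83999969] [ 0.03239303 -0.00232144  0.00905094]
```

View pics/v2.png

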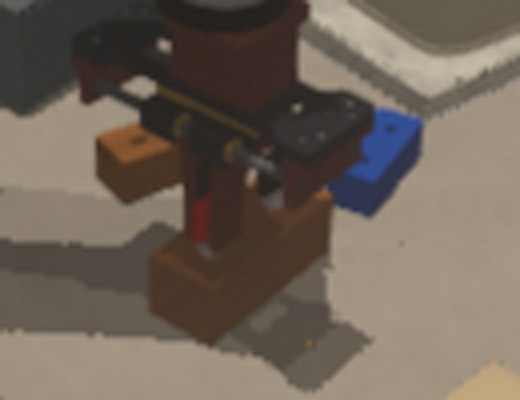

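The key head is gripped, with the jaws at 9.5 mm. Lifting, then over to above the keyhole for another look.

Run:
```python
from h import *
from bench import arm,hand,observe
print(arm.move_straight([498.2,-218.6,150],rate=80)); s=observe();print(s["time"],s["tool_pos"],s["wrist_force"],s["gripper_width"])
arm.sleep(.2)
arm.move_pose([498.2,-218.6,200],ori(103.1))
arm.move_pose([520,142.3,200],ori(105.7))
arm.move_straight([520,142.3,165],rate=80); arm.sleep(.3)
s=observe();print(s["time"],s["tool_pos"],np.round(s["qpos"],2),s["wrist_force"],s["torque"],s["gripper_width"])
for n in("side","top"):
    cv2.imwrite(f"pics/{n}3.png",optics.capture(n)[:,:,::-1])
a=cv2.imread("pics/side3.png")[110:210,190:310]; b=cv2.imread("pics/top3.png")[150:250,140:250]
cv2.imwrite("pics/v3.png",np.hstack([cv2.resize(a,(420,350),interpolation=cv2.INTER_CUBIC),cv2.resize(b,(380,350))]))
```

```text
False
7.5583 [ 497.86682452 -218.42629357  149.46639305] [-1.23951882  0.40084651 -0.97451294] 9.834859814476447
10.325 [520.18948614 142.40020698 165.38183345] [-0.74  0.36  0.49  1.91 -0.21  0.92  1.69] [-0.75301462  0.24703756 -0.59950202] [0.02911952 0.00215738 0.004313  ] 9.764994739385847
```

View pics/v3.png

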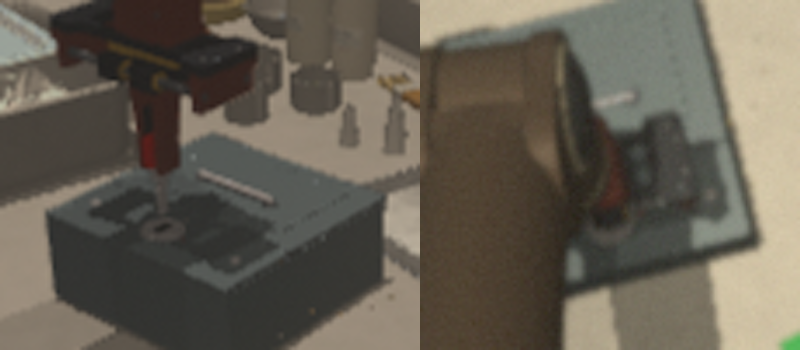

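Run:
```python
from h import *
a=cv2.imread("pics/side3.png")[140:185,215:260]
cv2.imwrite("pics/v4.png",cv2.resize(a,(585,585),interpolation=cv2.INTER_CUBIC))
for P in([520.2,142.4,110.4],[520.2,142.4,119],[520.2,142.4,146.4],[520,142.3,97]):
    u,v=proj("side",P);print(u,v,"crop",(u+.5-215)*13,(v+.5-140)*13)
```

```text
236.329297113836 170.42825905162016 crop 283.7808624798679 402.0673676710621
236.15764976107877 167.89826661388187 crop 281.5494468940241 369.1774659804644
235.60170572709038 159.70394156777562 crop 274.32217445217486 262.65124038108297
236.5534346731822 174.36166673668652 crop 286.6946507513687 453.2016675769247
```

View pics/v4.png

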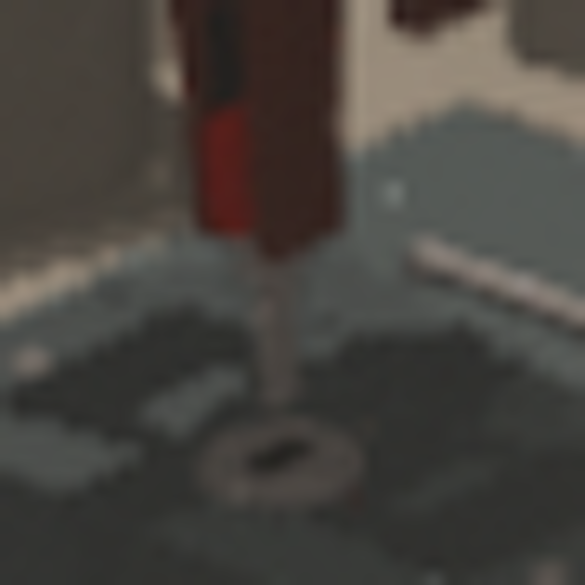

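Run:
```python
from h import *
for p in((236.16,174.95),(236.39,174.87),(236.39,174.6)): print(plane("side",*p,97))
```

```text
[517.12286953 139.67728457  97.        ]
[517.95474744 139.72323342  97.        ]
[518.82251853 141.24302363  97.        ]
```

Run:
```python
from h import *
from bench import arm,hand,observe
X,Y=519.4,141.2
arm.move_straight([X,Y,158],rate=60); arm.sleep(.2); s0=observe();print(s0["time"],s0["tool_pos"],s0["wrist_force"])
print(arm.move_straight([X,Y,143],rate=20,f_stop=3.5)); s=observe();print(s["time"],s["tool_pos"],s["wrist_force"]-s0["wrist_force"],s["torque"]-s0["torque"],s["gripper_width"])
```

```text
10.8917 [519.47184961 141.20306857 158.04821645] [-0.64762181  0.05657846  0.38463471]
True
11.4417 [518.8002604  141.56959707 146.85189869] [ 0.66961252  0.21973719 -1.15877311] [ 0.27492201 -0.10015977 -0.03196647] 9.685346741754232
```

Run:
```python
from h import *
from bench import arm,hand,observe
L=[]
for i in range(5):
    arm.sleep(.04); s=observe(); L.append(np.r_[s["tool_pos"],s["wrist_force"],s["torque"]*10 if 0 else np.array(s["torque"])])
print(np.round(np.mean(L,0),2),np.round(np.std(L,0),2))
cv2.imwrite("pics/side5.png",optics.capture("side")[:,:,::-1])
a=cv2.imread("pics/side5.png")[140:185,215:260]
cv2.imwrite("pics/v5.png",cv2.resize(a,(585,585),interpolation=cv2.INTER_CUBIC))
```

```text
[ 5.1873e+02  1.4155e+02  1.4701e+02  5.0000e-02  9.4000e-01 -9.4000e-01
  3.1000e-01  5.0000e-02  2.0000e-02] [0.02 0.03 0.05 0.56 0.31 0.75 0.02 0.04 0.03]
```

View pics/v5.png

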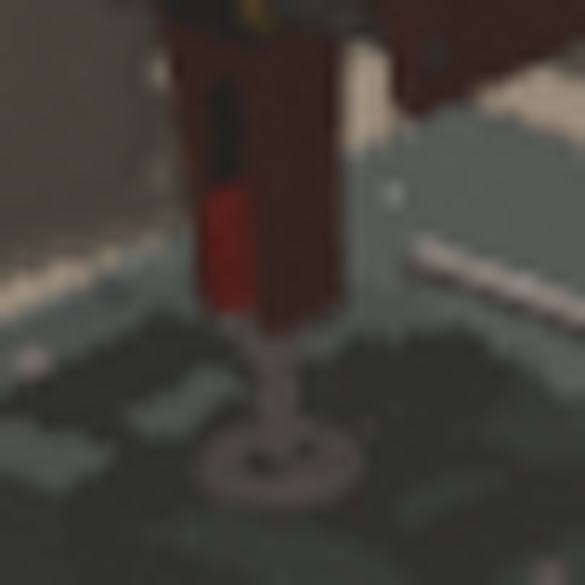

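The tip is about 5 mm into the slot (crop 280,455), with a side force towards +y. I'll recentre slightly and keep pushing.

```bash
cat > st.py <<'E'
from h import *
from bench import arm,hand,observe
def st(l="",n=4):
    L=[]
    for i in range(n):
        arm.sleep(.03); s=observe(); L.append(np.r_[s["tool_pos"],s["wrist_force"],s["torque"]])
    m=np.mean(L,0); print(l,round(s["time"],2),"p",np.round(m[:3],2),"F",np.round(m[3:6],1),"T",np.round(m[6:],2),"w",round(s["gripper_width"],2)); return m
E
python3 - <<'E'
from st import *
for X,Y in((518.8,142),(518.8,142.5)):
    arm.move_straight([X,Y,147],rate=20); st((X,Y))
print(arm.move_straight([518.8,142.2,138],rate=20,f_stop=5)); st()
E
```

```text
(518.8, 142) 12.08 p [518.89 141.82 147.04] F [-0.1 -0.1 -0.5] T [0.03 0.03 0.01] w 9.49
(518.8, 142.5) 12.47 p [518.81 142.5  147.01] F [-0.1 -0.3 -0.4] T [ 0.04  0.02 -0.01] w 9.21
False
 13.2 p [518.93 141.8  137.77] F [ 2.5 -1.9 -3.7] T [-0.54 -0.68  0.02] w 10.1
```

Run:
```python
from st import *
arm.move_straight([519.4,141.7,138],rate=20); st(); 
print(arm.move_straight([519.4,141.7,130],rate=15,f_stop=15)); st()
```

```text
13.58 p [519.03 141.75 137.8 ] F [ 0.3 -1.7 -4.3] T [-0.3  -0.18 -0.02] w 10.14
True
 14.18 p [520.06 142.03 132.23] F [-0.1  0.1  4.5] T [ 0.1   0.17 -0.  ] w 9.65
```

Run:
```python
from st import *
print(arm.move_straight([519.8,142,124],rate=15,f_stop=25)); st()
```

```text
False
 14.98 p [519.74 142.29 123.75] F [ 0.4  2.  -0.6] T [ 0.64 -0.11  0.01] w 9.75
```

Run:
```python
from st import *
arm.move_straight([519.8,142.4,123.7],rate=15); st()
print(arm.move_straight([519.8,142.4,114.5],rate=15,f_stop=25)); st()
cv2.imwrite("pics/side6.png",optics.capture("side")[:,:,::-1])
a=cv2.imread("pics/side6.png")[140:185,215:260]
cv2.imwrite("pics/v6.png",cv2.resize(a,(585,585),interpolation=cv2.INTER_CUBIC))
```

```text
15.37 p [519.41 142.25 123.49] F [-1.   1.  -1.4] T [ 0.36  0.17 -0.  ] w 9.72
False
 16.27 p [520.11 142.45 115.75] F [-5.1  0.1 14.1] T [0.07 1.27 0.02] w 9.64
```

View pics/v6.png

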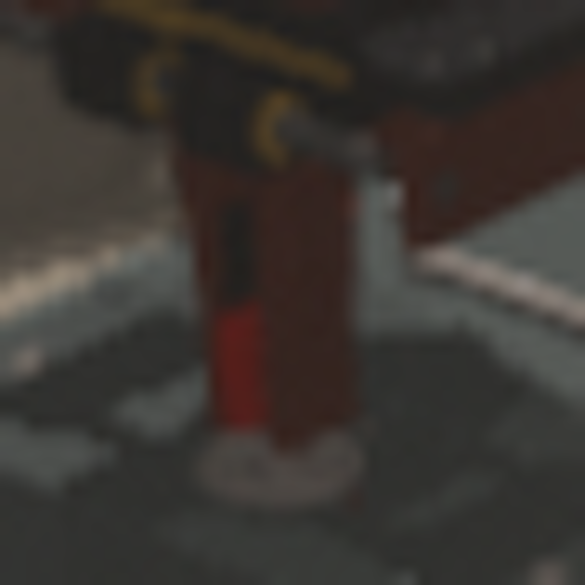

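The key looks home: TCP z is 115.75 against a nominal 116, with 14 N of reaction. I'll trim x and turn in steps, watching the side forces.

Run:
```python
from st import *
X,Y=519.6,142.4
arm.move_straight([X,Y,114.2],rate=15); st("pre")
for a in(95,85,75):
    arm.move_straight([X,Y,114.2],ori(a),rate=15) ; m=st(a)
    s=observe();print(np.round(s["ee_rot"],2),np.round(s["qpos"],2))
```

```text
pre 16.7 p [520.1  142.44 115.73] F [-5.3 -0.9 16.5] T [0.01 1.37 0.02] w 9.89
95 17.17 p [520.03 142.4  115.71] F [-6.  -0.7 17.3] T [-0.09  1.52  0.03] w 10.14
[-0.74  1.57  0.92] [-0.75  0.43  0.51  1.95 -0.29  0.82  1.57]
85 17.62 p [520.   142.33 115.71] F [-5.3 -0.5 17.4] T [-0.12  1.49  0.02] w 9.54
[-0.5   1.57  0.99] [-0.78  0.44  0.56  1.96 -0.31  0.83  1.43]
75 18.08 p [520.03 142.4  115.73] F [-5.7 -0.4 17.4] T [-0.08  1.48  0.03] w 9.65
[-0.27  1.57  1.03] [-0.82  0.45  0.6   1.96 -0.34  0.83  1.28]
```

Run:
```python
from st import *
X,Y=519.4,142.4
for a in(60,45):
    arm.move_straight([X,Y,114.2],ori(a),rate=15) ; m=st(a)
cv2.imwrite("pics/side7.png",optics.capture("side")[:,:,::-1])
a=cv2.imread("pics/side7.png")[140:185,215:260]
cv2.imwrite("pics/v7.png",cv2.resize(a,(585,585),interpolation=cv2.INTER_CUBIC))
```

```text
60 18.62 p [519.94 142.12 115.73] F [-5.9 -0.9 17.9] T [-0.23  1.4   0.04] w 9.58
45 19.17 p [519.81 141.87 115.71] F [-6.2 -1.8 18.7] T [-0.35  1.58  0.04] w 9.79
```

View pics/v7.png

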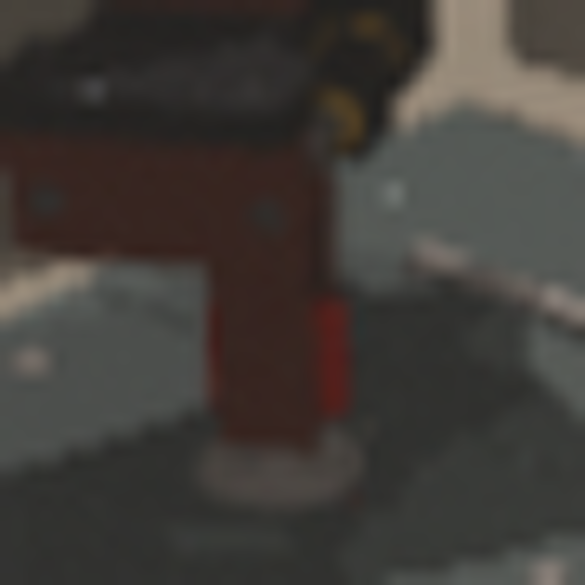

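The head turns with the jaws, and the red shows on both sides of the finger (crop 215,345 and 335,355). Carrying on.

Run:
```python
from st import *
X,Y=519.4,142.2
for a in(30,15,5,0):
    arm.move_straight([X,Y,114.2],ori(a),rate=15) ; m=st(a)
s=observe();print(np.degrees(s["ee_rot"][2]-s["ee_rot"][0]),np.round(s["qpos"],2))
for n in("side","top"):cv2.imwrite(f"pics/{n}8.png",optics.capture(n)[:,:,::-1])
a=cv2.imread("pics/side8.png")[120:220,190:310]; b=cv2.imread("pics/top8.png")[140:250,135:245]
cv2.imwrite("pics/v8.png",np.hstack([cv2.resize(a,(420,350),interpolation=cv2.INTER_CUBIC),cv2.resize(b,(350,350),interpolation=cv2.INTER_CUBIC)]))
```

```text
30 19.76 p [519.61 141.66 115.7 ] F [-6.8 -1.7 19.9] T [-0.37  1.78  0.06] w 9.62
15 20.3 p [519.37 141.51 115.68] F [-8.1 -2.  21.4] T [-0.47  2.05  0.04] w 9.73
5 20.76 p [519.19 141.45 115.67] F [-8.8 -2.4 22.6] T [-0.45  2.21  0.1 ] w 9.34
0 21.14 p [519.12 141.57 115.67] F [-9.1 -1.3 22.8] T [-0.37  2.3   0.27] w 9.8
0.01282531743472498 [-1.05  0.57  0.95  1.97 -0.59  0.91  0.21]
```

View pics/v8.png

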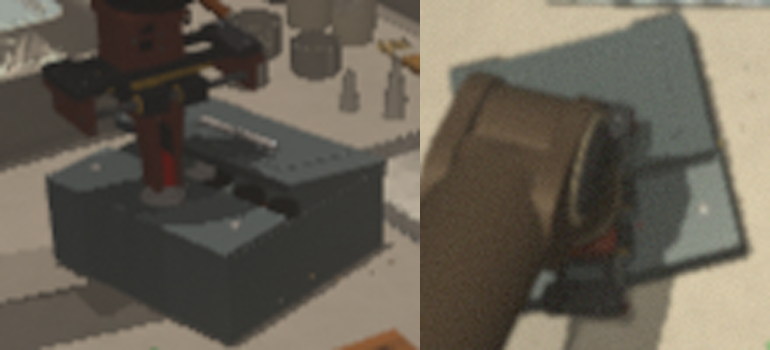

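The lid has sprung up: in the side view there is a dark gap behind the deck (crop 260,200), and in the top view the lid's edge casts a shadow. Tz jumped from 0.10 to 0.27 Nm, which means the cylinder is on its stop. I'll check that it holds steady, then hand in.

Run:
```python
from st import *
arm.sleep(.8); m=st("hold",8)
s=observe();print(np.degrees(s["ee_rot"][2]-s["ee_rot"][0]))
arm.job_done()
```

```text
hold 22.31 p [519.13 141.55 115.67] F [-8.8 -1.3 22.5] T [-0.37  2.26  0.26] w 9.69
0.011079286880501906
the job is handed in; nothing more can be done
```

I took the red-headed key from the large brown block, pushed it home past both pins, and turned it clockwise until the lid sprung up. I handed the job in at about 22 s, still gripping the key; no verdict was reported.

**Last checks:**
- **Lid:** the last side and top views show it raised.
- **Key home:** the tool height was 115.7 mm against a nominal 116 mm, with the key pressed down at about 22 N. Only the tool height and the fact that the cylinder turned show this. The camera could not measure the head height once the fingers covered it.
- **Turn:** the hand turned 105.7°. The torque rose from 0.10 to 0.26–0.27 Nm, so I take the cylinder to be at its stop; its angle was not measured directly.
- **Grip:** the jaws were at 9.7 mm on the key and steady over a further second.

**Disagreements:** the two cameras placed the keyhole about 4 mm apart. I aimed between them and recentred by feel. At the end a steady side force of about 9 N and a moment of about 2.3 Nm remained on the wrist. I did not look again at the fridge key, thermometer, pen or figs.

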